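# Pry open a hinged hand mould and lift out the cast bracket

### The arm

A 6-joint arm with a two-finger parallel gripper is mounted at the origin on the work surface; the furniture and walls round the work are solid. World frame = base frame: x ahead of the robot, y to its left, z up, the work surface at z = 0. Lengths are in mm, angles in degrees, forces in N, time in s.
With the tool pointing down it reaches from about 300 to 850 mm from the base axis. Payload 4.2 kg.
Tool frame: the origin (TCP) lies on the centre line of the jaws, within the pads' length; the fingertips stand 11 mm ahead of it and the grasp point (between the pads) lies 8 mm behind it; z points along the fingers, y is the line along which they close (so a half turn about z gives the same grasp; the last joint's range is limited). The gripper opens to 91 mm and grips with 3 to 60 N. Pads are 32 mm wide; open, the fingers measure 118 mm over their backs; the gripper's body (76 mm by 178 mm) begins 60 mm behind the grasp point.
Start: joints at [-70.359, 18.312, 89.639, -0, 72.044, -1.146], TCP at [204.068, -537.589, 189.876] pointing down, gripper open.
Joint ranges: [-177.97, 177.97], [-48.28, 115.42], [12.27, 149.76], [-77.06, 257.06], [2.81, 150.46], [-146.56, 146.56]. Speed limits (degrees/s): [147.25, 147.25, 180, 180, 180, 180].

### API

Orientations are given as [roll, pitch, yaw] about the fixed x, y, z axes, in that order (R = Rz(yaw) Ry(pitch) Rx(roll)).
In Python, from workcell import env, grab_frame, camera_model, models gives the robot as it stands.
- The arm moves only by the shell command python3 -m crank 'ROWS' [FORCE]. ROWS is text: rows parted by semicolons, each of 7 numbers parted by spaces: the closure, from -1 (fully open) to 1 (shut), so that 0 is half open, then the shift along the tool's x, y, z in mm, then the turn, a rotation vector about the tool's x, y, z in degrees. A call has 1 to 10 rows; each row shifts and turns the commanded pose from where the row before left it, along the tool's axes as they then stand; what a row does not reach is not made up. A row lasts 1/8 s, in which the tool goes at most 62.5 mm and 10.7 degrees, less where a joint would pass 70% of its speed; a pose out of reach is approached as far as the arm can. A call is refused whole if a number of a shift passes 62.5 or a number of a turn 10.7, either way. A call with a gripper value outside its range is refused whole. The fingers move at their own pace and stop on an object; FORCE is the grip in N (left out, the last holds). Time passes only in rows, so rows that do not move let the fingers close. It gives the time, the measured TCP pose, the force, the opening and the grip force at its end, in the units of the state.
- env.state(): the state, without advancing time (a new reading comes with each control period).
- grab_frame(name): name is "scene" or "top"; returns the picture (480x640x3 uint8, blue, green, red); there is no depth.
- camera_model(name): a dict with "K" (3x3 intrinsics, pixels), "k1" (the pictures are not rectified: a ray, as slopes to the right and down, at radius r is drawn at 1 + k1 r^2 times it, then the intrinsics apply), "R" (3x3) and "t" (3): a world point X has camera coordinates R X + t. Camera axes: x right, y down, z forward; pixel columns grow to the right and rows downward; lengths in mm; the calibration is good to about 2 mm. A picture is of the moment at which its call begins. camera_model takes no time and is no camera call.
- env.job_done(): hands the job in; it is judged then, once.
Trained networks look in the newest picture that a camera, given by its name, has taken for a name from the list of things; names that differ only in an ending like _2 or _b are one class to them, and where a whole thing is asked for, a point or a joint stands for the part that bears it (a point fixed in the world has none). Each returns a list of dicts, best first, with "p" (0 to 1); they miss things now and then, are a little off and sometimes report something else, mostly with a low value. They report only what shows in the picture. A call takes as long as a camera call.
- models.search_frame(name, camera): "point" ([x, y, z] in mm, in world coordinates, good to about 4 mm: the middle of the surface that is visible of it).
The state is a dict: "time_s": time; "qpos": joint angles; "qvel": joint speeds; "effort": joint torques, N m; "ee_pos": TCP position; "ee_rot": TCP orientation; "force": force on the tool from outside, world axes, zero at the start; "torque": the same for the moment, N m; "gripper_width": finger opening in mm; "gripper_force": force on a finger pad.
Only numpy, scipy, OpenCV 4.12 (cv2) and the standard library are available. Lean on these libraries where they do the work, as an engineer would, in place of code of your own. Each camera call takes 0.05 s, during which the arm holds its last target. There are 200 camera calls.

### The job

The cover of the hinged hand mould is held shut by two stiff spring ball catches: lever it up with the yellow-handled pry bar in the slot at the front and swing it right over until it rests open. Lift the orange cast bracket out of the mould and lay it flat, the same way up, in the shallow green tray, and leave the pry bar lying on the bench, clear of the mould and the tray. Don't touch the bracket with the bar, don't drop the bracket, and leave everything else on the bench where it is.

Things in the scene. Friction and masses are not known exactly. Their poses are not given: they have to be found in the camera images.
- mould: Aluminium hand mould on a dark bed plate, rigid and fixed, 152 x 150 x 95 mm (x, y, z) without its cover. Origin: centre of the underside; z up, +x from the slotted front (which faces the robot, more or less) to the hinge at the back. The parting plane, on which the shut cover lies, is 95 mm up.
- mould_ledge (a point): Middle of the open level ledge along the whole front of the mould: 89 mm up, 14 mm deep (mould x -76 to -62). This point: mould x -69, y 0. A bar levered in the slot rocks on the ledge's front edge (x -76): pressed to the slot's back wall and pitched tip-up by about 0.4 rad it frees the cover; beyond about 0.5 rad the handle's end meets the bench.
- mould_slot (a point): Middle of the pry slot's mouth, on its floor (mould x -62, y 0, 89 mm up), right under the cover's front edge. Floor level with the ledge, roof the cover's underside: 6 mm high, 44 mm wide (y -22 to 22), closed by a wall 12 mm in (x -50).
- mould_hinge (a point): Middle of the cover's hinge axis (along mould y), 95 mm up, mould x +70.
- cover (a joint): Cover angle, rad: 0 shut, grows as it opens, stop at 1.9. Ball catches at both sides: about 22 N at the front edge starts it (too much for a plain lift with the bar, easy with leverage), less as it rises; past 0.05 rad (6 mm at the edge) it snaps over the balls and rests propped at about 0.1. From there it takes about 2 N; it falls back if let go before 1.45 and falls open beyond.
- cover_edge (a point): Middle of the cover's lower front edge, 132 mm from the hinge axis; moves with the cover. The cover is 126 x 140 x 22 mm (x, y, z), 0.34 kg, its underside level with the hinge axis; the underside's solid front rail is 16 mm deep, behind that it is hollow.
- casting: Orange cast bracket, 84 x 46 x 22 mm (x, y, z): a bar 84 x 24 x 22 along x with a 30 x 46 x 14 pad at either end. Origin: centre of the underside; z up. At first in the mould's cavity under the cover (floor 84 mm up, 2 mm clearance, axes along the mould's). The bar's upper 11 mm stand above the parting plane: grip them across y, midway between the pads (pads stand 3 mm above it). About 0.09 kg.
- pry_bar: Pry bar, 184 mm long, 0.18 kg, lying flat at first. Yellow handle 85 x 24 x 20 mm (x -87 to -2) and a straight steel blade 20 mm wide and 4 mm thick (x -2 to 97, z 8 to 12). Origin: on the underside's middle; +x towards the blade's tip, z up.
- bar_tip (a point): Middle of the end of the bar's blade (bar x 97, mid-thickness).
- bar_grip (a point): Point in the handle's front part near the centre of mass, mid-height (bar x -20); grip across y here (24 mm wide), 117 mm behind the tip.
- tray: Shallow green open tray, fixed, 150 x 110 x 20 mm (x, y, z), walls 4 mm, floor 4 mm. Origin: centre of the underside.
- paste_tin: Bystander: dark blue round tin behind the mould, 57 mm across, 44 mm high; origin centre of underside.
- wrench: Bystander: small open-ended wrench, 157 mm long, lying flat; origin at its middle.
- plug_gauge: Bystander: plug gauge with a green and a red ring, 97 mm long, lying; origin at its middle.
- glide: Bystander: black knob-like machine foot with a short steel stud on top, 63 mm across, 53 mm high; origin centre of underside.
- fitting_tee: Bystander: black and blue pipe tee, 48 mm; origin at its middle.

How it is judged:
By the outcome, as a careful person would: the job done as asked, in the order asked, and still so for the second after the job is handed in, with the robot touching nothing.
It also fails if it takes over 59 s, if anything falls off the work surface, if the arm or the gripper's body presses on something with over 40 N, if the wrist force passes 120 N, or if a joint passes its speed limit or range.

## Working session

There is one attempt and no reset: what is moved stays moved. The work goes in short steps, Python scripts to look and compute and a shell command to move; the robot and the scene stay as the last step left them, time stands still between calls to the robot, and variables do not carry over. Pictures are saved under pics/ and viewed, at most 10 in all, crops included, and the job is handed in when it is done.

```bash
mkdir -p pics; ls; python3 - <<'E'
from workcell import env, grab_frame, camera_model, models
import cv2
for c in("scene","top"):
    cv2.imwrite(f"pics/{c}0.png",grab_frame(c))
    m=camera_model(c);print(c,m)
    for n in["mould","cover","casting","pry_bar","tray","paste_tin","wrench","plug_gauge","glide","fitting_tee"]:
        print(n,[(round(d["p"],2),[round(float(v)) for v in d["point"]]) for d in models.search_frame(n,c)][:2])
s=env.state();print(s)
E
```

```text
pics
scene {'K': array([[495.46354274,   0.        , 316.2545469 ],
       [  0.        , 495.46354274, 239.57212279],
       [  0.        ,   0.        ,   1.        ]]), 'k1': -0.07693152668871485, 'R': array([[ 0.97779243,  0.20954013, -0.00386098],
       [ 0.08751474, -0.42497754, -0.90096352],
       [-0.19042884,  0.88061741, -0.43387767]]), 't': array([-567.23679881,    1.3594848 , 1247.56412381])}
mould [(0.93, [645, -120, 83]), (0.61, [419, 110, 10])]
cover [(0.74, [642, -85, 116]), (0.67, [429, -265, 4])]
casting [(0.47, [419, 109, 11])]
pry_bar []
tray [(0.97, [429, -264, 4])]
paste_tin []
wrench [(0.75, [653, -124, 87]), (0.41, [761, 92, 5])]
plug_gauge [(0.48, [750, 155, 11])]
glide [(0.68, [512, 212, 28])]
fitting_tee [(0.24, [753, 156, 9])]
top {'K': array([[493.71501992,   0.        , 317.75055007],
       [  0.        , 493.71501992, 238.01440007],
       [  0.        ,   0.        ,   1.        ]]), 'k1': -0.07579364736906394, 'R': array([[-0.25137182, -0.96788983, -0.00122127],
       [-0.75886523,  0.19786869, -0.62046075],
       [ 0.6007793 , -0.15503957, -0.78
[... 310 characters left out ...]
 28])]
fitting_tee []
{'time_s': 1.1, 'qpos': array([-7.03577208e+01,  1.83115248e+01,  8.96404469e+01,  2.25715837e-03,
        7.20441048e+01, -1.14476064e+00]), 'qvel': array([-0.032479  , -0.08502292, -0.01462994, -0.01517592,  0.06601582,
        0.04215867]), 'effort': array([-1.13045339e-04, -4.12368250e+01, -2.32231951e+01,  7.26388441e-02,
        3.77789524e-02, -2.58328612e-05]), 'ee_pos': array([ 204.09074466, -537.56645101,  189.86986797]), 'ee_rot': array([ 1.79996034e+02, -2.06845672e-03,  2.07863442e+01]), 'force': array([ 1.63013258, -0.87226985,  0.49091133]), 'torque': array([-0.05627723, -0.06450034,  0.00851911]), 'gripper_force': 0.0, 'gripper_width': 91.27603365700837}
```

View pics/scene0.png

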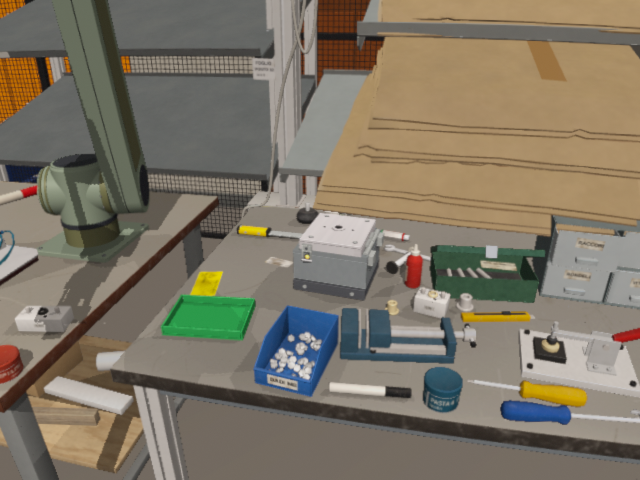

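View pics/top0.png

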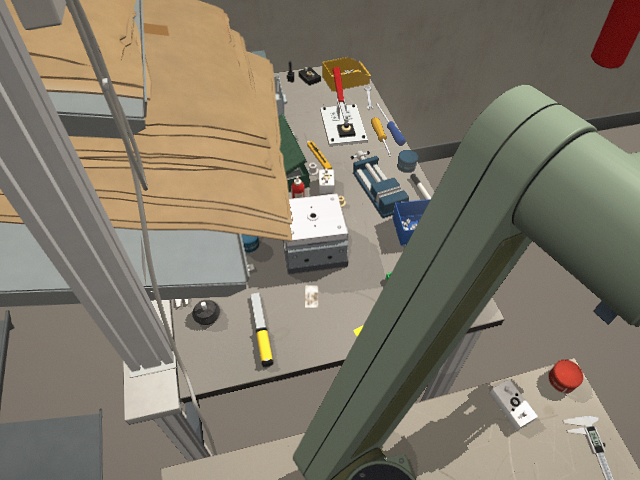

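The scene camera shows the mould at about (340,250), the tray at (210,317), and the bar behind the mould with its handle at (254,231). The top camera shows the bar from (256,293) to (266,365) and the mould's cover at (316,216). I'll crop for accurate corners.

```bash
python3 - <<'E'
import cv2
a=cv2.imread("pics/top0.png")[190:370,190:370];cv2.imwrite("pics/top0c.png",cv2.resize(a,(594,594),interpolation=cv2.INTER_CUBIC))
a=cv2.imread("pics/scene0.png")[200:350,225:425];cv2.imwrite("pics/scene0c.png",cv2.resize(a,(800,600),interpolation=cv2.INTER_CUBIC))
E
```

```text
(no output)
```

View pics/top0c.png

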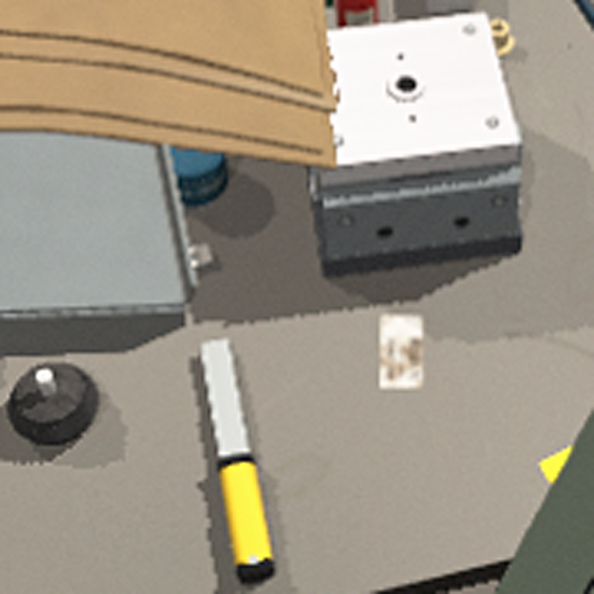

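View pics/scene0c.png

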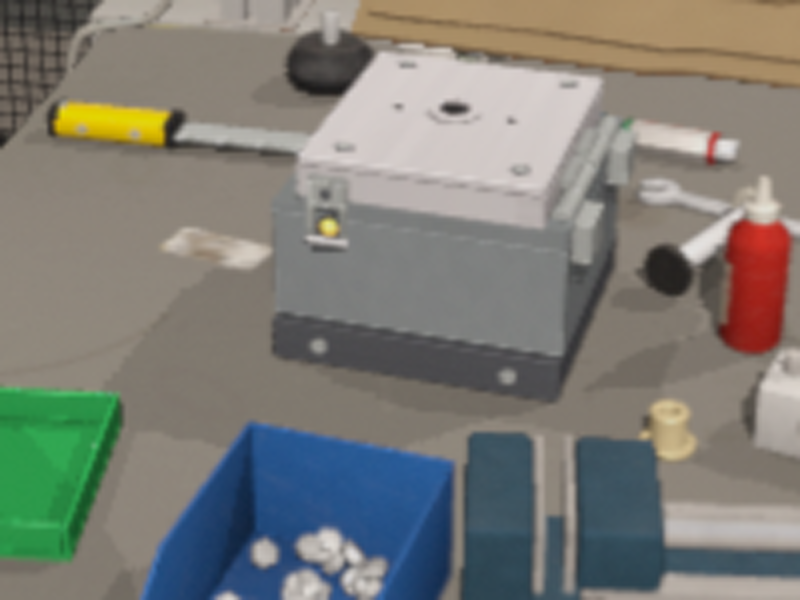

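The mould's cover top corners in the scene crop are (298,163), (382,52), (603,77) and (553,190). In the top crop, the base's front edge runs (322,272)-(521,250). The bar tip corners are (202,344) and (227,340), and the handle end is at about (238,575)-(273,568). I'll fit poses to these.

```bash
cat > h.py <<'E'
import numpy as np, cv2
from scipy.optimize import least_squares
from scipy.spatial.transform import Rotation as Ro
from workcell import env, grab_frame, camera_model, models
def proj(c,X):
    m=camera_model(c);p=np.atleast_2d(X)@m["R"].T+m["t"];s=p[:,:2]/p[:,2:]
    s=s*(1+m["k1"]*(s**2).sum(1))[:,None];return s@m["K"][:2,:2].T+m["K"][:2,2]
def back(c,uv,z):
    m=camera_model(c);g=least_squares(lambda q:(proj(c,[[q[0],q[1],z]])[0]-uv),[500,0]).x;return g
def fit(obs,x0):  # obs: (cam,(u,v),(local xyz))
    def w(q):
        c,s=np.cos(q[2]),np.sin(q[2]);return lambda L:[q[0]+c*L[0]-s*L[1],q[1]+s*L[0]+c*L[1],L[2]]
    f=lambda q:np.concatenate([proj(c,w(q)(L))[0]-uv for c,uv,L in obs])
    r=least_squares(f,x0,x_scale=[10,10,.1],loss="soft_l1");return r.x,f(r.x).reshape(-1,2)
E
python3 - <<'E'
from h import *
S=lambda u,v:np.array([225+u/4-.4,200+v/4-.4]);T=lambda u,v:np.array([190+u/3.3-.35,190+v/3.3-.35])
o=[("scene",S(298,163),(-62,-70,117)),("scene",S(382,52),(-62,70,117)),("scene",S(603,77),(64,70,117)),("scene",S(548,190),(64,-70,117)),
("scene",S(275,355),(-76,-75,0)),("scene",S(557,397),(76,-75,0)),("top",T(322,274),(-76,75,0)),("top",T(521,250),(-76,-75,0)),("top",T(520,147),(-62,-70,117)),("top",T(488,14),(64,-70,117))]
def rep(n,o,x0):
    for k in("scene","top"):
        q=[a for a in o if a[0]==k]
        if len(q)>1: x,r=fit(q,x0);print(n,k,x[:2].round(1),np.degrees(x[2]).round(2),abs(r).max().round(1))
    x,r=fit(o,x0);print(n,"all",x[:2].round(1),np.degrees(x[2]).round(2));print(r.round(1).tolist())
rep("mould",o,[640,-60,0])
b=[("top",T(202,344),(97,10,12)),("top",T(228,340),(97,-10,12)),("top",T(217,462),(-2,12,17)),("top",T(252,456),(-2,-12,17)),("top",T(238,578),(-87,10,5)),("top",T(273,568),(-87,-12,10)),
("scene",S(182,110),(-2,12,18)),("scene",S(174,146),(-2,-12,5)),("scene",S(48,133),(-87,-12,8))]
rep("bar",b,[420,110,0])
t=[("scene",(179,297),(-75,55,20)),("scene",(255.5,299),(75,55,20)),("scene",(248,336),(75,-55,0)),("scene",(163,331),(-75,-55,0))]
rep("tray",t,[430,-265,0])
E
```

```text
mould scene [639.9 -56.7] -5.31 2.2
mould top [639.4 -58. ] -6.84 1.5
mould all [640.  -57.3] -5.79
[[-0.2, -2.2], [0.0, -0.3], [0.5, 0.1], [-0.6, -0.4], [-0.5, 0.6], [0.3, 2.0], [0.2, 0.9], [0.2, 0.5], [-0.4, -2.2], [-0.4, -1.1]]
bar scene [435.1 115.7] 2.77 0.6
bar top [433.8 116.2] -2.24 1.7
bar all [434.2 116.1] -2.09
[[-0.4, -0.7], [0.1, -1.1], [-0.1, -0.5], [-0.1, -0.7], [0.7, 1.4], [0.0, 1.4], [0.4, 0.2], [-0.5, -0.3], [-0.3, -1.5]]
tray scene [ 434.5 -262.6] 10.96 5.2
tray all [ 434.5 -262.6] 10.96
[[0.4, -2.6], [-0.9, -3.8], [-0.8, 1.5], [1.8, 5.2]]
```

```bash
python3 - <<'E'
from h import *
def tri(a,b):
    r=least_squares(lambda X:np.r_[proj("top",X)[0]-a,proj("scene",X)[0]-b],[600,200,200]);print(a,b,r.x.round(0),r.fun.round(1))
tri((291,239),(318,208));tri((291,239),(320,200));tri((245,290),(289,198));tri((245,290),(291,165));tri((125,385),(285,205))
im=cv2.imread("pics/scene0.png");hsv=cv2.cvtColor(im,cv2.COLOR_BGR2HSV)
m=cv2.inRange(hsv,(50,150,60),(75,255,255));m[:,:150]=0;m[:,270:]=0;m[:280]=0;m[350:]=0
h=cv2.convexHull(cv2.findNonZero(m));print(cv2.approxPolyDP(h,2,True)[:,0].tolist())
for q in[(434,-262,0),(434,-262,.1)]:
    c,s=np.cos(q[2]),np.sin(q[2]);print([proj("scene",[q[0]+c*x-s*y,q[1]+s*x+c*y,z])[0].round(0).tolist() for x,y,z in[(-75,55,20),(75,55,20),(75,-55,20),(75,-55,0),(-75,-55,0),(-75,-55,20)]])
E
```

```text
(291, 239) (318, 208) [579.  11. 128.] [-0.9 -1.3 -1.2  0.9]
(291, 239) (320, 200) [578.  15. 141.] [-2.6 -3.9 -3.7  2.7]
(245, 290) (289, 198) [484. 132. 101.] [ 0.2  0.3  0.3 -0.2]
(245, 290) (291, 165) [464. 140. 165.] [-5.5 -7.8 -9.5  6.6]
(125, 385) (285, 205) [393. 431. -37.] [ 1.   1.4  2.  -1.3]
[[253, 299], [254, 306], [241, 339], [163, 334], [162, 325], [181, 295]]
[[187.0, 291.0], [258.0, 299.0], [238.0, 333.0], [239.0, 342.0], [162.0, 331.0], [161.0, 322.0]]
[[183.0, 292.0], [256.0, 297.0], [243.0, 330.0], [244.0, 339.0], [163.0, 334.0], [162.0, 325.0]]
```

```bash
python3 - <<'E'
from h import *
def ray(c,uv,zs):
    for z in zs:
        p=back(c,uv,z);o=proj("scene" if c=="top" else "top",[p[0],p[1],z])[0];print(uv,z,p.round(),o.round())
for uv in[(291,239),(245,290),(160,415)]: ray("top",uv,[-500,-200,0,150,300,450,600,750])
t=[("scene",(181,295),(-75,55,20)),("scene",(254,299),(75,55,20)),("scene",(241.5,339),(75,-55,0)),("scene",(163,334),(-75,-55,0)),("scene",(162,325),(-75,-55,20))]
x,r=fit(t,[430,-265,0]);print(x[:2],np.degrees(x[2]),r.round(1).tolist())
E
```

```text
(291, 239) -500 [1065.  -72.] [501. 471.]
(291, 239) -200 [831. -33.] [419. 355.]
(291, 239) 0 [675.  -7.] [357. 268.]
(291, 239) 150 [558.  13.] [307. 198.]
(291, 239) 300 [441.  32.] [256. 126.]
(291, 239) 450 [324.  52.] [203.  52.]
(291, 239) 600 [207.  71.] [149. -22.]
(291, 239) 750 [90. 91.] [ 96. -95.]
(245, 290) -500 [880. 139.] [428. 402.]
(245, 290) -200 [683. 136.] [365. 308.]
(245, 290) 0 [551. 134.] [316. 237.]
(245, 290) 150 [453. 132.] [277. 178.]
(245, 290) 300 [354. 130.] [234. 116.]
(245, 290) 450 [256. 129.] [189.  49.]
(245, 290) 600 [157. 127.] [142. -20.]
(245, 290) 750 [ 59. 126.] [ 94. -91.]
(160, 415) -500 [497. 468.] [321. 322.]
(160, 415) -200 [376. 399.] [281. 253.]
(160, 415) 0 [296. 353.] [249. 199.]
(160, 415) 150 [236. 319.] [222. 153.]
(160, 415) 300 [175. 284.] [192. 102.]
(160, 415) 450 [115. 250.] [159.  45.]
(160, 415) 600 [ 55. 215.] [123. -17.]
(160, 415) 750 [ -5. 181.] [ 84. -85.]
[ 432.11516788 -263.69150492] 6.47336104580714 [[0.1, -2.0], [0.9, -2.0], [1.3, 0.6], [-0.9, 0.3], [-1.5, 0.3]]
```

```bash
python3 - <<'E'
from h import *
def tri(a,b):
    r=least_squares(lambda X:np.r_[proj("top",X)[0]-a,proj("scene",X)[0]-b],[600,200,200]);print(a,b,r.x.round(0),r.fun.round(1))
tri((157,30),(547,62))
for a,b in[((285,205),(375,135)),((291,239),(316,207)),((235,10),(375,45)),((50,95),(320,75)),((145,370),(282,190))]: tri(a,b)
a=cv2.imread("pics/scene0.png")[20:250,260:480];cv2.imwrite("pics/bk1.png",np.hstack([cv2.resize(a,(440,460)),cv2.resize(cv2.imread("pics/top0.png")[60:400,100:350],(338,460))]))
E
```

```text
(157, 30) (547, 62) [1047.  215.  424.] [-0.6 -4.6 -2.2  3.7]
(285, 205) (375, 135) [654.  30. 249.] [-13.8 -26.8 -21.9  19.8]
(291, 239) (316, 207) [576.  11. 131.] [-0.6 -0.9 -0.8  0.6]
(235, 10) (375, 45) [725.  50. 525.] [  6.8  35.1  20.  -31.2]
(50, 95) (320, 75) [606. 374. 489.] [ 11.1  37.5  35.9 -48.5]
(145, 370) (282, 190) [391. 372.  27.] [-0.6 -0.8 -1.2  0.8]
```

View pics/bk1.png

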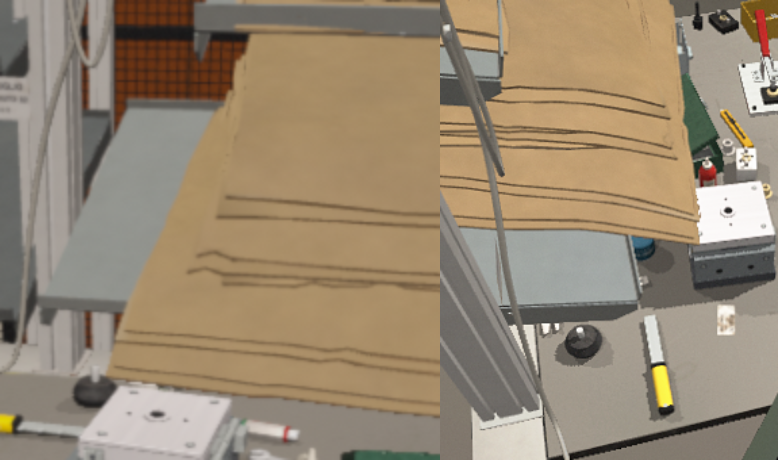

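```bash
python3 - <<'E'
from h import *
from scipy.optimize import brentq
for uv in[(291,239),(287,215),(280,180),(272,140),(260,80),(245,35)]:
    def f(z):
        p=back("top",uv,z);o=proj("scene",[p[0],p[1],z])[0];return o[1]-(208+(o[0]-315)*31/325)
    try:
        z=brentq(f,0,400);p=back("top",uv,z);print(uv,p.round(),round(z),proj("scene",[*p,z]).round())
    except Exception as e: print(uv,f(0),f(400))
# bottom edge at robot side: left edge in scene u = 315+(v-208)*-60/163 ... up to (375,45)
for uv in[(200,230),(100,227),(20,225)]:
    def f(z):
        p=back("top",uv,z);o=proj("scene",[p[0],p[1],z])[0];return o[0]-(315-(o[1]-208)*45/115)
    try:
        z=brentq(f,0,500);p=back("top",uv,z);print(uv,p.round(),round(z),proj("scene",[*p,z]).round())
    except Exception as e: print(uv,f(0),f(500))
E
```

```text
(291, 239) [574.  10.] 130 [[314. 208.]]
(287, 215) 57.55342818266715 -123.21336491837533
(280, 180) [760.  -4.] 132 [[399. 216.]]
(272, 140) [912. -14.] 134 [[473. 223.]]
(260, 80) [1189.  -32.] 138 [[619. 237.]]
(245, 35) [1470.  -30.] 134 [[765. 251.]]
(200, 230) [589. 199.] 202 [[336. 153.]]
(100, 227) [598. 387.] 260 [[351. 115.]]
(20, 225) [604. 525.] 301 [[361.  92.]]
```

The back view shows a grey shelf whose corner is near (450,132,160). A cardboard sheet slopes down to y≈10, z≈131 beside the mould. I'll keep the gripper body clear of both by gripping the handle a bit further back, at bar x -40.

```bash
cat >> h.py <<'E'
def plan(wps,cl):
    """wps: list of (pos, rpy, n). Prints rows (tool-frame increments) from the measured pose."""
    s=env.state();p=np.array(s["ee_pos"]);R=Ro.from_euler("xyz",s["ee_rot"],degrees=True);out=[]
    for P,E,n in wps:
        T=Ro.from_euler("xyz",E,degrees=True);rv=(R.inv()*T).as_rotvec();p0,R0=p,R
        for i in range(1,n+1):
            pn=p0+(np.array(P)-p0)*i/n;Rn=R0*Ro.from_rotvec(rv*i/n)
            d=R.inv().apply(pn-p);t=np.degrees((R.inv()*Rn).as_rotvec());p,R=pn,Rn
            out.append(f"{cl:g} "+" ".join(f"{v:g}" for v in np.r_[d,t].round(1)+0.))
    print("t",round(s["time_s"],1),s["ee_pos"].round(1),s["ee_rot"].round(1),s["force"].round(1),round(s["gripper_width"],1))
    for i in range(0,len(out),10): print("; ".join(out[i:i+10]))
E
python3 -c "
from h import *
plan([((300,-300,190),(180,0,-2),6),((394,117,150),(180,0,-2),9),((394,117.3,14),(180,0,-2),4)],-1)"
```

```text
t 1.1 [ 204.1 -537.6  189.9] [180.   -0.   20.8] [ 1.6 -0.9  0.5] 91.3
-1 29 -31.3 0 0 0 3.8; -1 26.9 -33.2 0 0 0 3.8; -1 24.6 -34.9 0 0 0 3.8; -1 22.2 -36.5 0 0 0 3.8; -1 19.8 -37.8 0 0 0 3.8; -1 17.2 -39.1 0 0 0 3.8; -1 8.8 -46.7 4.4 0 0 0; -1 8.8 -46.7 4.4 0 0 0; -1 8.8 -46.7 4.4 0 0 0; -1 8.8 -46.7 4.4 0 0 0
-1 8.8 -46.7 4.4 0 0 0; -1 8.8 -46.7 4.4 0 0 0; -1 8.8 -46.7 4.4 0 0 0; -1 8.8 -46.7 4.4 0 0 0; -1 8.8 -46.7 4.4 0 0 0; -1 0 -0.1 34 0 0 0; -1 0 -0.1 34 0 0 0; -1 0 -0.1 34 0 0 0; -1 0 -0.1 34 0 0 0
```

```bash
python3 -m crank '-1 29 -31.3 0 0 0 3.8; -1 26.9 -33.2 0 0 0 3.8; -1 24.6 -34.9 0 0 0 3.8; -1 22.2 -36.5 0 0 0 3.8; -1 19.8 -37.8 0 0 0 3.8; -1 17.2 -39.1 0 0 0 3.8; -1 8.8 -46.7 4.4 0 0 0; -1 8.8 -46.7 4.4 0 0 0; -1 8.8 -46.7 4.4 0 0 0; -1 8.8 -46.7 4.4 0 0 0' && python3 -m crank '-1 8.8 -46.7 4.4 0 0 0; -1 8.8 -46.7 4.4 0 0 0; -1 8.8 -46.7 4.4 0 0 0; -1 8.8 -46.7 4.4 0 0 0; -1 8.8 -46.7 4.4 0 0 0; -1 0 0 20 0 0 0; -1 0 0 0 0 0 0'
python3 - <<'E'
from h import *
plan([((394,117.3,14),(180,0,-2),3)],-1)
cv2.imwrite("pics/t1.png",cv2.resize(grab_frame("top")[230:400,190:390],(800,600) if 0 else (700,595),interpolation=cv2.INTER_CUBIC))
s=env.state()["ee_pos"];print(proj("top",s-[0,0,11]),proj("scene",s-[0,0,11]))
E
```

```text
time_s: 2.35
ee_pos: [342.1, -113.2, 172.4]
ee_rot: [180.0, -0.1, -2.0]
force: [1.1, 0.4, -0.4]
gripper_width: 91.6
gripper_force: 0.0
time_s: 3.22
ee_pos: [392.7, 117.4, 129.3]
ee_rot: [179.9, 0.2, -1.9]
force: [0.0, 0.5, 0.3]
gripper_width: 91.4
gripper_force: 0.0
t 3.2 [392.7 117.4 129.3] [179.9   0.2  -1.9] [0.  0.5 0.3] 91.4
-1 0.5 0 38.4 0 0.1 0; -1 0.5 0 38.4 0 0.1 0; -1 0.5 0 38.4 0 0.1 0
[[258.94347085 320.81218647]] [[252.27910194 190.59707619]]
```

View pics/t1.png

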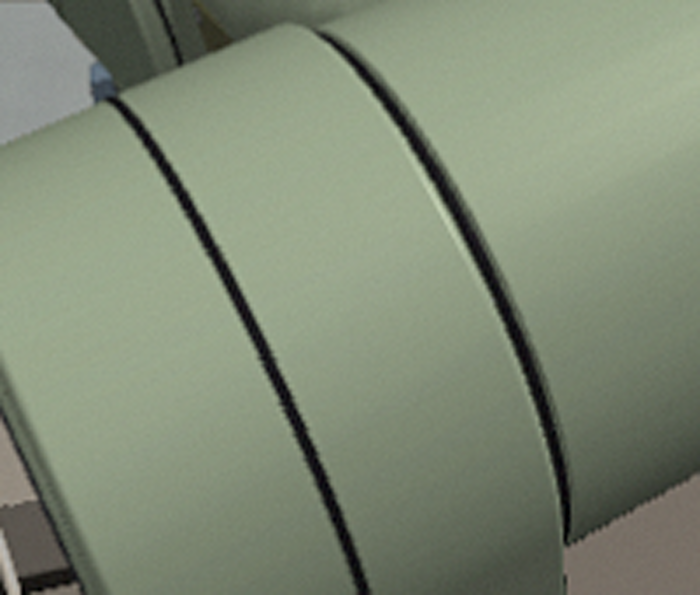

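The arm hides the view, so the picture shows only the forearm. The pads have plenty of margin around the handle, so I'll descend and grip.

```bash
python3 -m crank '-1 0.5 0 38 0 0 0; -1 0.5 0 38 0 0 0; -1 0 0 39 0 0 0; -1 0 0 0 0 0 0; 1 0 0 0 0 0 0; 1 0 0 0 0 0 0; 1 0 0 0 0 0 0; 1 0 0 0 0 0 0; 1 0 0 0 0 0 0; 1 0 0 0 0 0 0' 50; python3 -m crank '1 0 0 0 0 0 0; 1 0 0 0 0 0 0'
```

```text
time_s: 4.53
ee_pos: [394.9, 117.2, 15.2]
ee_rot: [180.0, 0.0, -2.0]
force: [1.3, 0.2, -0.7]
gripper_width: 34.0
gripper_force: 0.0
time_s: 4.78
ee_pos: [394.9, 117.2, 15.2]
ee_rot: [180.0, 0.0, -2.0]
force: [-0.0, 0.0, 0.2]
gripper_width: 14.4
gripper_force: 0.0
```

```bash
python3 - <<'E'
from h import *
cv2.imwrite("pics/s2.png",cv2.resize(grab_frame("scene")[150:270,200:360],(800,600),interpolation=cv2.INTER_CUBIC))
s=env.state();print(s["gripper_width"],s["gripper_force"],s["ee_pos"]);p=s["ee_pos"]
print(proj("scene",[p,p-[0,0,11]])); print([(round(d["p"],2),d["point"]) for n in("pry_bar","bar_grip","bar_tip") for d in models.search_frame(n,"scene")])
E
```

```text
9.605453584772174 0.0 [394.90504354 117.16731927  15.16057925]
[[255.18091251 228.83488515]
 [255.42437297 232.72531416]]
[(0.88, [416.1, 110.3, 8.8]), (0.68, [648.1, -123.1, 83.4]), (0.89, [421.6, 107.0, 12.3]), (0.16, [646.6, -122.5, 86.3]), (0.65, [415.8, 108.5, 12.9])]
```

View pics/s2.png

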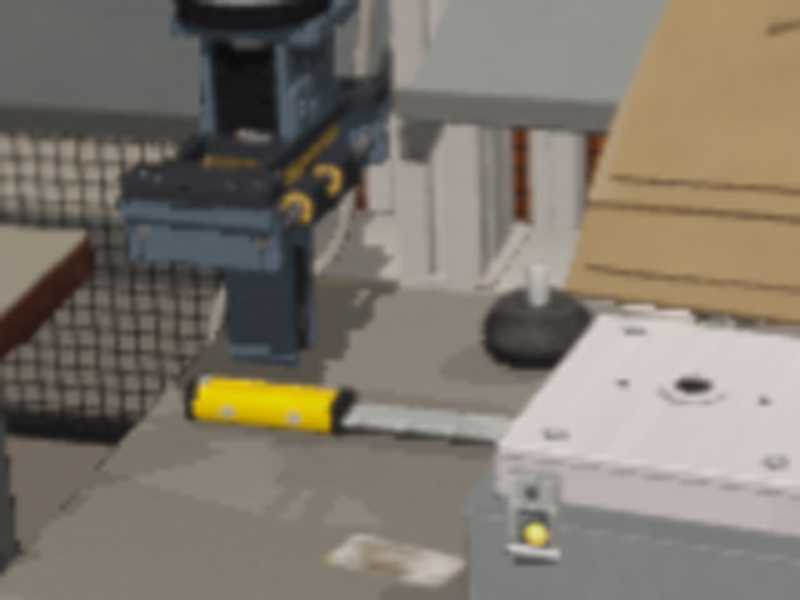

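The picture shows the fingers closed at crop (265,358), above or behind the handle at crop (265,405). The projection put the fingertips about 10 px lower, so I'll feel for contact in small steps to settle which it is.

```bash
python3 -m crank '1 0 0 2 0 0 0; 1 0 0 0 0 0 0'; python3 -m crank '1 0 0 2 0 0 0; 1 0 0 0 0 0 0';python3 - <<'E'
from h import *
s=env.state();p=s["ee_pos"];print(s["gripper_width"],s["gripper_force"],s["force"])
q=[]
for dx in(-38,38):
  for dy in(-89,89):
    q.append(p+[dx,dy,68])
print(((proj("scene",q)-[200,150])*5).round())
f=grab_frame("scene");cv2.imwrite("pics/s3.png",f)
E
```

```text
time_s: 5.22
ee_pos: [394.8, 117.1, 13.1]
ee_rot: [180.0, 0.0, -2.0]
force: [0.2, 0.4, -0.1]
gripper_width: 0.3
gripper_force: 0.0
time_s: 5.48
ee_pos: [394.8, 117.1, 11.1]
ee_rot: [180.0, 0.0, -2.0]
force: [-0.0, 0.5, -0.3]
gripper_width: 0.4
gripper_force: 0.0
0.40024984209560843 0.0 [-0.04935665  0.51976529 -0.26896074]
[[132. 341.]
 [254. 213.]
 [285. 354.]
 [391. 222.]]
```

Body columns match the projection but rows are 10-16 px too high, and there was no contact at indicated tip z≈0. So the fingers are about 25 mm higher than I assumed. I'll open, then descend gently while watching the force.

```bash
python3 -m crank '-1 0 0 0 0 0 0; -1 0 0 0 0 0 0; -1 0 0 0 0 0 0; -1 0 0 0 0 0 0; -1 0 0 0 0 0 0; -1 0 0 4 0 0 0; -1 0 0 4 0 0 0; -1 0 0 0 0 0 0'; python3 - <<'E'
from h import *
f=grab_frame("scene");cv2.imwrite("pics/s4.png",cv2.resize(f[150:270,200:360],(800,600),interpolation=cv2.INTER_CUBIC))
s=env.state();p=s["ee_pos"];print(p,s["qpos"].round(2),s["force"])
E
```

```text
time_s: 6.52
ee_pos: [394.6, 117.1, 2.8]
ee_rot: [180.0, 0.1, -2.0]
force: [-0.4, 0.7, -0.2]
gripper_width: 77.8
gripper_force: 0.0
[394.72921431 117.12144302   2.95948369] [ 1.4930e+01  1.7080e+01  1.2473e+02 -1.0000e-02  3.8240e+01  1.0695e+02] [-0.47043222 -0.37393712  0.07745885]
```

View pics/s4.png

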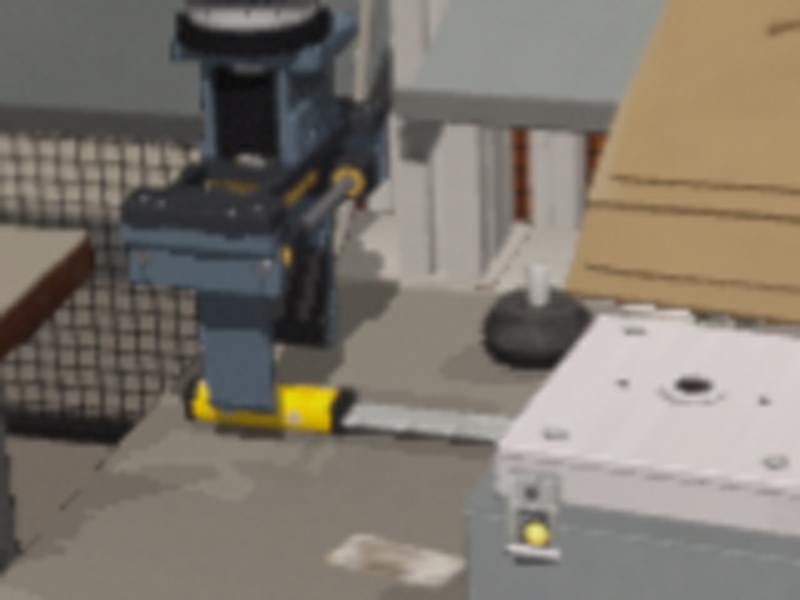

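The near finger's bottom is at crop (237,408) and the far finger's at about (310,342), with both still above the bench. I'll solve for the offset.

```bash
python3 - <<'E'
from h import *
o=[((237/5+199.6),(409/5+149.6),-77.8/2-13.5),((311/5+199.6),(343/5+149.6),+77.8/2)]
p=np.array([394.7,117.1,2.9])
f=lambda d:np.concatenate([proj("scene",p+[d[0],y+d[1],d[2]-11])[0]-(u,v) for u,v,y in o])
r=least_squares(f,[0,0,0]);print(r.x.round(1),r.fun.round(1))
for dz in(15,20,25,30,35):
  r=least_squares(lambda q:f([q[0],q[1],dz]),[0,0]);print(dz,r.x.round(1),r.fun.round(1))
E
```

```text
[ 25.7 -65.9  69.4] [ 1.2  1.  -1.3 -1.1]
15 [-16.4  49.5] [ 1.9  0.3 -2.  -0.2]
20 [-12.5  38.9] [ 1.8  0.4 -1.9 -0.3]
25 [-8.7 28.3] [ 1.8  0.4 -1.9 -0.4]
30 [-4.8 17.6] [ 1.7  0.5 -1.8 -0.4]
35 [-0.9  7. ] [ 1.6  0.5 -1.8 -0.5]
```

```bash
python3 -m crank '-1 0 0 6 0 0 0; -1 0 0 6 0 0 0; -1 0 0 0 0 0 0'; python3 -m crank '-1 0 0 3 0 0 0; -1 0 0 3 0 0 0; -1 0 0 0 0 0 0';python3 - <<'E'
from h import *
f=grab_frame("scene");cv2.imwrite("pics/s5.png",cv2.resize(f[150:270,200:360],(800,600),interpolation=cv2.INTER_CUBIC))
E
```

```text
time_s: 6.95
ee_pos: [394.4, 117.0, -9.3]
ee_rot: [180.0, 0.1, -2.0]
force: [0.7, -0.6, 0.1]
gripper_width: 91.4
gripper_force: 0.0
time_s: 7.32
ee_pos: [394.8, 117.1, -15.0]
ee_rot: [180.0, 0.0, -2.0]
force: [-0.2, -0.2, 0.7]
gripper_width: 91.3
gripper_force: 0.0
```

View pics/s5.png

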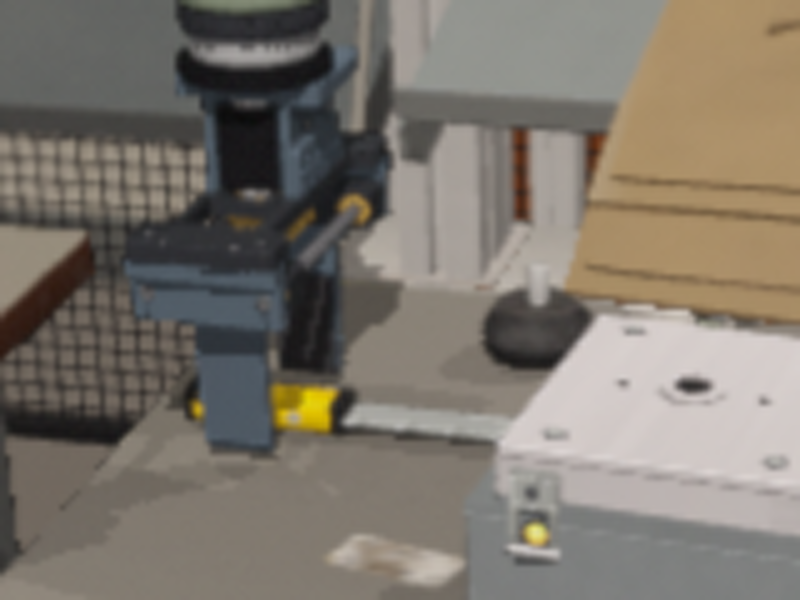

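The near fingertip, at crop (240,447), is now beside the handle and just above the bench. I'll go 4 mm lower and close.

```bash
python3 -m crank '-1 0 0 4 0 0 0; 1 0 0 0 0 0 0; 1 0 0 0 0 0 0; 1 0 0 0 0 0 0; 1 0 0 0 0 0 0; 1 0 0 0 0 0 0; 1 0 0 0 0 0 0; 1 0 0 0 0 0 0; 1 0 0 0 0 0 0' 60; python3 -c "
from h import *
plan([],1);print(env.state()['qpos'].round(1),env.state()['gripper_force'])"
```

```text
time_s: 8.5
ee_pos: [394.9, 117.1, -18.8]
ee_rot: [180.0, 0.0, -2.0]
force: [-0.3, -0.2, 0.5]
gripper_width: 23.6
gripper_force: 60.0
t 8.5 [394.9 117.1 -18.8] [180.   0.  -2.] [-0.3 -0.2  0.5] 23.6
[ 14.9  19.3 126.1  -0.   34.6 106.9] 59.99972462654114
```

```bash
python3 -c "
from h import *
plan([((394.9,117.1,80),(180,0,-2),3),((403,-33,80),(180,0,-5.8),5)],1)"
```

```text
t 8.5 [394.9 117.1 -18.8] [180.   0.  -2.] [-0.3 -0.2  0.5] 23.6
1 0 0 -32.9 0 0 0; 1 0 0 -32.9 0 0 0; 1 0 0 -32.9 0 0 0; 1 2.7 29.9 0 0 0 0.8; 1 3.1 29.9 0 0 0 0.8; 1 3.5 29.9 0 0 0 0.8; 1 3.9 29.8 0 0 0 0.8; 1 4.3 29.8 0 0 0 0.8
```

```bash
python3 -m crank '1 0 0 -33 0 0 0; 1 0 0 -33 0 0 0; 1 0 0 -33 0 0 0; 1 2.7 30 0 0 0 0.8; 1 3.1 30 0 0 0 0.8; 1 3.5 30 0 0 0 0.8; 1 3.9 30 0 0 0 0.8; 1 4.3 30 0 0 0 0.8; 1 0 0 0 0 0 0; 1 0 0 0 0 0 0'; python3 - <<'E'
from h import *
for c in("scene","top"):
    f=grab_frame(c);cv2.imwrite(f"pics/{c}6.png",f)
    for n in["bar_tip","bar_grip","pry_bar","mould_ledge","mould_slot","cover_edge","mould_hinge"]:
        print(c,n,[(round(d["p"],2),[round(float(v)) for v in d["point"]]) for d in models.search_frame(n,c)][:2])
s=env.state();p=s["ee_pos"];yw=np.radians(s["ee_rot"][2]);u=np.array([np.cos(yw),np.sin(yw),0]);print(p,s["ee_rot"])
t=p+137*u+[0,0,32];print("tip expected",t.round(1),proj("scene",t),proj("top",t))
print("handle",[proj("scene",p+[0,0,28]+d*u).round() for d in(-47,38)])
# yellow segmentation
hsv=cv2.cvtColor(cv2.imread("pics/scene6.png"),cv2.COLOR_BGR2HSV);m=cv2.inRange(hsv,(22,150,120),(34,255,255))
n,l,st,ce=cv2.connectedComponentsWithStats(m);print([st[i].tolist() for i in range(1,n) if st[i,4]>15])
E
```

```text
time_s: 9.75
ee_pos: [402.5, -33.3, 80.0]
ee_rot: [-180.0, 0.1, -6.0]
force: [0.6, -0.4, -0.8]
gripper_width: 23.6
gripper_force: 60.0
scene bar_tip [(0.59, [445, -40, 113])]
scene bar_grip [(0.58, [444, -42, 109]), (0.21, [651, -122, 88])]
scene pry_bar [(0.6, [447, -41, 108])]
scene mould_ledge [(0.85, [652, -122, 84])]
scene mould_slot [(0.66, [648, -125, 87])]
scene cover_edge [(0.67, [646, -87, 114]), (0.6, [446, -41, 111])]
scene mould_hinge [(0.82, [649, -122, 83])]
top bar_tip [(0.59, [362, -34, 118])]
top bar_grip []
top pry_bar [(0.39, [361, -41, 119])]
top mould_ledge []
top mould_slot []
top cover_edge []
top mould_hinge []
[402.97142533 -33.67177144  80.25446665] [ 1.79995660e+02 -5.08945555e-03 -6.01684340e+00]
tip expected [539.2 -48.  112.3] [[292.52206276 224.44902785]] [[319.83869826 250.40794879]]
handle [array([[216., 216.]]), array([[250., 221.]])]
[[216, 214, 7, 8, 39], [238, 214, 10, 11, 86], [191, 271, 32, 25, 567], [462, 312, 68, 9, 433], [521, 381, 66, 25, 983]]
```

```bash
python3 - <<'E'
from h import *
a=cv2.cvtColor(cv2.imread("pics/scene0.png"),cv2.COLOR_BGR2GRAY).astype(int);b=cv2.cvtColor(cv2.imread("pics/scene6.png"),cv2.COLOR_BGR2GRAY).astype(int)
print("cols",list(range(276,300)))
for r in range(214,234): print(r,b[r,276:300].tolist())
E
```

```text
cols [276, 277, 278, 279, 280, 281, 282, 283, 284, 285, 286, 287, 288, 289, 290, 291, 292, 293, 294, 295, 296, 297, 298, 299]
214 [130, 131, 132, 132, 132, 131, 132, 132, 131, 132, 132, 132, 133, 132, 132, 132, 132, 132, 132, 126, 103, 57, 46, 50]
215 [130, 131, 132, 132, 132, 132, 132, 131, 131, 131, 132, 132, 132, 132, 132, 132, 132, 132, 132, 125, 99, 55, 49, 54]
216 [132, 132, 132, 132, 132, 132, 132, 132, 132, 132, 132, 132, 133, 132, 133, 133, 132, 133, 132, 124, 90, 51, 51, 60]
217 [132, 132, 132, 132, 132, 132, 134, 132, 132, 132, 133, 132, 132, 133, 133, 133, 133, 133, 132, 129, 108, 58, 51, 59]
218 [132, 132, 133, 132, 132, 132, 132, 133, 132, 133, 132, 132, 132, 133, 132, 133, 132, 132, 131, 121, 84, 50, 45, 56]
219 [133, 133, 132, 132, 132, 133, 133, 132, 133, 132, 132, 133, 132, 132, 132, 131, 128, 122, 121, 118, 100, 51, 35, 43]
220 [135, 134, 133, 132, 132, 133, 132, 133, 133, 132, 132, 132, 132, 132, 131, 128, 120, 118, 119, 118, 107, 70, 44, 31]
221 [148, 143, 140, 134, 136, 136, 136, 136, 133, 133, 133, 132, 132, 128, 121, 121, 118, 118, 117, 118, 116, 103, 68, 36]

[... 797 characters left out ...]
 131, 136, 132, 139, 150, 143, 121, 130, 133, 134, 135, 135, 134, 134, 134]
229 [132, 132, 132, 132, 132, 132, 133, 134, 133, 132, 132, 132, 133, 137, 135, 132, 134, 134, 134, 135, 135, 135, 135, 134]
230 [132, 131, 132, 132, 132, 132, 133, 133, 132, 133, 132, 132, 133, 133, 134, 134, 135, 134, 135, 135, 134, 135, 134, 135]
231 [132, 133, 132, 132, 133, 133, 133, 132, 133, 133, 133, 132, 133, 132, 132, 133, 134, 134, 134, 134, 135, 134, 134, 135]
232 [133, 133, 132, 132, 133, 133, 133, 134, 134, 134, 134, 134, 134, 133, 133, 133, 133, 134, 135, 135, 135, 134, 135, 135]
233 [132, 132, 133, 133, 133, 133, 133, 133, 134, 134, 134, 135, 134, 134, 134, 134, 134, 135, 135, 135, 136, 135, 135, 135]
```

```bash
python3 - <<'E'
from h import *
b=cv2.cvtColor(cv2.imread("pics/scene6.png"),cv2.COLOR_BGR2GRAY).astype(float)
cs=np.arange(256,288);top=[];bot=[]
for c in cs:
    col=b[212:234,c];g=np.diff(col)
    # half-level crossings around the bright band
    i=np.argmax(col[6:16])+6;th=(col[i]+132)/2
    k=i
    while col[k]>th:k-=1
    top.append(212+k+(th-col[k])/(col[k+1]-col[k]))
    k=i
    while col[k]>th:k+=1
    bot.append(212+k-(th-col[k])/(col[k-1]-col[k]))
for n,e in(("top",top),("bot",bot)): print(n,np.round(e,1).tolist(),np.polyfit(cs,e,1)[0])
p=np.array([402.97,-33.67,80.25]);yw=np.radians(-6.02)
for pit in(0,.02,.04):
    u=np.array([np.cos(yw)*np.cos(pit),np.sin(yw),-pit]);n=np.array([-np.sin(yw),np.cos(yw),0])
    for nm,o in(("top",n*10+[0,0,2]),("bot",-n*10-[0,0,2])):
        q=proj("scene",[p+[0,0,28.8]+d*u+o for d in(55,125)]);print(pit,nm,q.round(1).tolist(),((q[1]-q[0])[1]/(q[1]-q[0])[0]).round(3))
E
```

```text
top [218.9, 218.8, 218.8, 219.2, 219.5, 219.8, 219.9, 219.9, 219.9, 219.9, 220.3, 220.3, 220.0, 220.7, 220.5, 220.5, 220.4, 220.4, 220.7, 220.8, 221.2, 221.4, 221.6, 221.6, 221.5, 221.7, 221.7, 221.6, 222.6, 222.8, 222.6, 222.4] 0.11693366616965858
bot [223.0, 223.1, 223.2, 223.6, 223.8, 224.2, 224.2, 224.1, 224.1, 224.2, 224.6, 225.1, 225.5, 225.5, 225.1, 225.1, 225.2, 225.3, 225.9, 226.2, 226.4, 226.1, 226.1, 226.2, 226.4, 226.8, 227.1, 227.5, 227.5, 227.1, 227.0, 227.1] 0.1411813699550499
0 top [[259.2, 218.6], [288.9, 222.5]] 0.13
0 bot [[255.5, 223.8], [285.6, 227.8]] 0.134
0.02 top [[259.2, 219.1], [289.0, 223.5]] 0.15
0.02 bot [[255.5, 224.3], [285.7, 228.9]] 0.154
0.04 top [[259.2, 219.5], [289.0, 224.6]] 0.17
0.04 bot [[255.5, 224.7], [285.7, 230.0]] 0.174
```

```bash
python3 -m crank '1 10 0 5 0 0 -0.2; 1 10 -0.5 5 0 0 0; 1 10.5 -0.5 4 0 0 0; 1 0 0 0 0 0 0; 1 0 0 0 0 0 0'; python3 -c "
from h import *
plan([((433.9,-35.9,66.2),(180,0,-5.8),1)],1)"; for i in 1; do python3 -m crank '1 0 0 1 0 0 0; 1 0 0 0 0 0 0'; python3 -m crank '1 0 0 1 0 0 0; 1 0 0 0 0 0 0'; done
```

```text
time_s: 11.18
ee_pos: [433.1, -35.7, 66.0]
ee_rot: [180.0, 0.1, -5.8]
force: [0.4, 0.1, -2.1]
gripper_width: 23.6
gripper_force: 60.0
t 11.2 [433.1 -35.7  66. ] [ 1.8e+02  1.0e-01 -5.8e+00] [ 0.4  0.1 -2.1] 23.6
1 0.8 0.1 -0.2 0 0.1 0
time_s: 11.42
ee_pos: [433.1, -35.8, 65.3]
ee_rot: [180.0, 0.0, -5.8]
force: [0.0, -1.0, -2.3]
gripper_width: 23.5
gripper_force: 60.0
time_s: 11.68
ee_pos: [433.3, -35.8, 64.2]
ee_rot: [180.0, -0.0, -5.8]
force: [0.1, 0.4, -1.9]
gripper_width: 23.4
gripper_force: 60.0
```

```bash
for i in 1; do python3 -m crank '1 0 0 1 0 0 0; 1 0 0 0 0 0 0' | sed -n '2p;4p'; python3 -m crank '1 0 0 1 0 0 0; 1 0 0 0 0 0 0'| sed -n '2p;4p'; done
```

```text
ee_pos: [433.3, -35.8, 63.2]
force: [0.1, -1.0, -2.4]
ee_pos: [433.5, -35.8, 62.2]
force: [-0.0, 0.6, -1.6]
```

```bash
python3 -m crank '1 0 0 1 0 0 0; 1 0 0 0 0 0 0' | sed -n '2p;4p'; python3 -m crank '1 0 0 0.7 0 0 0; 1 0 0 0 0 0 0'| sed -n '2p;4p'
```

```text
ee_pos: [433.5, -35.8, 61.5]
force: [-1.9, 0.1, 2.1]
ee_pos: [433.5, -35.8, 60.8]
force: [-3.0, 0.5, 4.9]
```

Contact at z_r≈61.8, against 62.2 expected. Easing off and sliding in.

```bash
python3 -m crank '1 0 0 -0.9 0 0 0; 1 4 0 0 0 0 0; 1 4 0 0 0 0 0; 1 4 0 0 0 0 0; 1 0 0 0 0 0 0'| sed -n '2p;4p'; python3 -m crank '1 3 0 0 0 0 0; 1 3 0 0 0 0 0; 1 0 0 0 0 0 0'| sed -n '2p;4p'
```

```text
ee_pos: [446.3, -37.1, 61.4]
force: [-1.6, 0.5, 2.0]
ee_pos: [451.8, -37.7, 61.5]
force: [-3.3, 1.4, 3.2]
```

```bash
python3 -m crank '1 2 0 0 0 0 0; 1 0 0 0 0 0 0'| sed -n '2p;4p'; python3 -m crank '1 2 0 0 0 0 0; 1 0 0 0 0 0 0'| sed -n '2p;4p'
```

```text
ee_pos: [453.4, -37.8, 61.5]
force: [-2.6, 0.2, 4.4]
ee_pos: [454.0, -37.9, 61.4]
force: [-7.1, 0.4, 6.3]
```

In the slot and against the back wall. Now levering in small pitch steps about the ledge edge while watching the x force.

```bash
python3 -m crank '1 0.4 0 3.9 0 2 0; 1 0.4 0 3.9 0 2 0; 1 0 0 0 0 0 0'| sed -n '2,4p'; python3 -m crank '1 0.4 0 3.9 0 2 0; 1 0 0 0 0 0 0'| sed -n '2,4p'
```

```text
ee_pos: [455.9, -38.1, 53.7]
ee_rot: [180.0, -4.0, -5.8]
force: [-3.4, 0.7, 4.1]
ee_pos: [457.4, -38.2, 50.0]
ee_rot: [180.0, -6.0, -5.8]
force: [-1.5, 0.8, 2.5]
```

```bash
python3 -m crank '1 1.5 0 3.9 0 2 0; 1 1 0 3.9 0 2 0; 1 0 0 0 0 0 0'| sed -n '2,4p'; python3 -m crank '1 1 0 3.9 0 2 0; 1 0 0 0 0 0 0'| sed -n '2,4p'
```

```text
ee_pos: [460.9, -38.6, 42.7]
ee_rot: [180.0, -10.0, -5.8]
force: [-1.9, 1.3, 4.6]
ee_pos: [462.5, -38.8, 39.0]
ee_rot: [180.0, -12.0, -5.8]
force: [-1.1, -0.2, 4.1]
```

```bash
python3 -m crank '1 2 0 0 0 0 0; 1 0 0 0 0 0 0'| sed -n '2,4p'; python3 -m crank '1 1.5 0 0 0 0 0; 1 0 0 0 0 0 0'| sed -n '2,4p'
```

```text
ee_pos: [462.5, -38.7, 38.8]
ee_rot: [180.0, -11.8, -5.8]
force: [-7.2, 0.9, 6.4]
ee_pos: [462.4, -38.7, 38.7]
ee_rot: [180.0, -11.6, -5.8]
force: [-8.8, 1.2, 8.7]
```

Wall contact is confirmed. The TCP's x shift shows that the true TCP is about 36 mm short of the reported one along the tool. Continuing.

```bash
python3 -m crank '1 1 0 3.9 0 2 0; 1 1 0 3.9 0 2 0; 1 0 0 0 0 0 0'| sed -n '2,4p'; python3 -m crank '1 1 0 3.9 0 2 0; 1 1 0 3.9 0 2 0; 1 0 0 0 0 0 0'| sed -n '2,4p'; python3 -m crank '1 1 0 3.9 0 2 0; 1 0 0 0 0 0 0'| sed -n '2,4p'
```

```text
ee_pos: [466.3, -39.1, 31.3]
ee_rot: [180.0, -15.7, -5.8]
force: [-8.3, -0.2, 6.3]
ee_pos: [470.8, -39.5, 24.2]
ee_rot: [180.0, -19.7, -5.8]
force: [-7.6, 0.8, 5.5]
ee_pos: [474.2, -39.9, 21.4]
ee_rot: [180.0, -21.8, -5.8]
force: [-6.1, -0.4, 3.8]
```

```bash
python3 -m crank '1 1 0 3.9 0 2 0; 1 0 0 0 0 0 0'| sed -n '2,4p';python3 -m crank '1 0.5 0 2 0 1.5 0; 1 0 0 0 0 0 0'| sed -n '2,4p'; python3 - <<'E'
from h import *
f=grab_frame("scene");cv2.imwrite("pics/scene7.png",f)
print([(round(d["p"],2),[round(float(v)) for v in d["point"]]) for d in models.search_frame("cover","scene")][:2])
# cover front -y top corner tracking vs angle
c,s=np.cos(np.radians(-5.8)),np.sin(np.radians(-5.8))
for th in(0,.05,.1,.15):
    x=70-132*np.cos(th)+22*np.sin(th);z=95+132*np.sin(th)+22*np.cos(th);y=-70;print(th,proj("scene",[640+c*x-s*y,-57.3+s*x+c*y,z]).round(1))
a=cv2.cvtColor(cv2.imread("pics/scene0.png"),cv2.COLOR_BGR2GRAY);b=cv2.cvtColor(f,cv2.COLOR_BGR2GRAY)
for col in(304,310,330): print(col,a[218:262,col].tolist(),"\n",b[218:262,col].tolist())
E
```

```text
ee_pos: [477.3, -40.2, 18.5]
ee_rot: [-180.0, -23.9, -5.8]
force: [-5.9, 0.9, 4.2]
ee_pos: [479.0, -40.4, 17.0]
ee_rot: [-180.0, -25.4, -5.8]
force: [-2.1, -0.6, 1.6]
[(0.97, [646, -85, 119])]
0 [[298.9 238.2]]
0.05 [[299.4 235.3]]
0.1 [[300.1 232.4]]
0.15 [[301.  229.5]]
304 [67, 61, 48, 35, 29, 47, 99, 107, 120, 132, 134, 135, 137, 147, 168, 202, 207, 206, 207, 206, 206, 211, 185, 163, 173, 165, 158, 167, 157, 147, 141, 146, 153, 140, 99, 116, 110, 107, 116, 99, 113, 194, 164, 99] 
 [68, 64, 50, 37, 28, 47, 99, 108, 121, 142, 172, 206, 209, 210, 209, 208, 209, 185, 162, 174, 165, 157, 167, 158, 155, 150, 149, 154, 145, 92, 102, 118, 123, 122, 122, 136, 189, 182, 106, 92, 100, 119, 125, 127]
310 [67, 62, 49, 36, 35, 73, 143, 185, 201, 206, 206, 206, 206, 205, 205, 206, 206, 193, 176, 156, 199, 205, 206, 182, 158, 173, 160, 152, 157, 151, 149, 149, 150, 164, 149, 132, 129, 127, 130, 130, 127, 143, 193, 154] 
 [67, 78, 115, 162, 202, 209, 209, 209, 209, 209, 209, 208, 207, 186, 161, 198, 210, 215, 189, 178, 175, 172, 161, 164, 154, 155, 156, 160, 155, 166, 144, 141, 145, 142, 142, 144, 142, 155, 184, 122, 91, 115, 127, 129]
330 [208, 208, 208, 207, 207, 207, 206, 205, 206, 204, 202, 205, 206, 207, 206, 205, 205, 203, 203, 202, 202, 201, 202, 202, 202, 190, 174, 158, 177, 181, 181, 182, 181, 181, 177, 136, 123, 122, 122, 124, 128, 126, 126, 126] 
 [210, 210, 210, 209, 208, 208, 208, 208, 209, 209, 209, 209, 209, 209, 208, 207, 206, 205, 205, 205, 205, 203, 195, 177, 159, 178, 182, 182, 182, 182, 182, 175, 110, 103, 115, 122, 123, 123, 123, 124, 129, 127, 127, 126]
```

The cover edge rose about 5 px, or ≈0.09 rad, so it has snapped and is propped. The geometry puts the tip at mould x -50.5, z 102, which agrees. Relieving the push, then planning the arc.

```bash
python3 -m crank '1 -3 0 0 0 0 0; 1 0 0 0 0 0 0; 1 0 0 0 0 0 0'| sed -n '2,4p'; cat > arc.py <<'E'
from h import *
import sys
yw=np.radians(-5.8);u=np.array([np.cos(yw),np.sin(yw),0]);n=np.array([-np.sin(yw),np.cos(yw),0]);M=np.array([640,-57.3,0])
def tcp(x,z,phi,lat=0):
    p=np.radians(phi);a=x-(137*np.cos(p)-28.8*np.sin(p));return M+u*a+n*lat+[0,0,z-(137*np.sin(p)+28.8*np.cos(p))]
def tip():
    s=env.state();p=-np.radians(s["ee_rot"][1]);d=s["ee_pos"]-M;return np.r_[d@u+137*np.cos(p)-28.8*np.sin(p),d@n,d[2]+137*np.sin(p)+28.8*np.cos(p)].round(1)
def arc(th,r=122,off=2.5): return 70-r*np.cos(th)-off*np.sin(th),95+r*np.sin(th)-off*np.cos(th)
E
python3 -c "
from arc import *
print(tip())
w=[]
for th in[.1,.15,.2,.27,.35,.43,.51,.59,.67,.75]: w.append((tcp(*arc(th),25),(180,-25,-5.8),1))
plan(w,1)"
```

```text
ee_pos: [476.5, -40.2, 15.9]
ee_rot: [180.0, -25.5, -5.8]
force: [-0.7, 0.8, -1.3]
[-53.1   0.5 100.9]
t 17.9 [476.5 -40.2  15.9] [180.  -25.5  -5.8] [-0.7  0.8 -1.3] 23.2
1 2.7 0.5 -4 0 -0.5 0; 1 3.1 0 -5.2 0 0 0; 1 3.4 0 -5.1 0 0 0; 1 5.2 0 -6.8 0 0 0; 1 6.5 0 -7.3 0 0 0; 1 7 0 -6.8 0 0 0; 1 7.6 0 -6.2 0 0 0; 1 8 0 -5.6 0 0 0; 1 8.4 0 -4.9 0 0 0; 1 8.8 0 -4.2 0 0 0
```

```bash
python3 -m crank '1 2.7 0.5 -4 0 -0.5 0; 1 3.1 0 -5.2 0 0 0; 1 3.4 0 -5.1 0 0 0; 1 5.2 0 -6.8 0 0 0; 1 0 0 0 0 0 0'| sed -n '2,4p'; python3 -c "
from arc import *
print(tip(),arc(.27))
grab_frame('scene');print([(round(d['p'],2),[round(float(v)) for v in d['point']]) for d in models.search_frame('cover','scene')][:2])"
```

```text
ee_pos: [480.9, -41.1, 42.0]
ee_rot: [180.0, -25.1, -5.8]
force: [-0.3, -0.8, -3.6]
[-48.    0.  126.2] (np.float64(-48.24687794836072), np.float64(125.13180803512267))
[(0.83, [646, -87, 132])]
```

The cover is riding on the bar: the force fits and the network's height has risen. Continuing.

```bash
python3 -m crank '1 6.5 0 -7.3 0 0 0; 1 7 0 -6.8 0 0 0; 1 7.6 0 -6.2 0 0 0; 1 8 0 -5.6 0 0 0; 1 8.4 0 -4.9 0 0 0; 1 8.8 0 -4.2 0 0 0'| sed -n '2,4p'; python3 -c "
from arc import *
print(tip(),arc(.75))
w=[]
for th in[.83,.91,.99,1.07,1.15,1.23,1.31,1.39,1.47,1.55,1.62]: w.append((tcp(*arc(th),25),(180,-25,-5.8),1))
plan(w,1)"
```

```text
ee_pos: [508.0, -43.8, 93.1]
ee_rot: [180.0, -25.0, -5.8]
force: [0.7, 0.4, -3.1]
[-20.7   0.  177.1] (np.float64(-20.97013890266449), np.float64(176.3307065506622))
t 19.4 [508.  -43.8  93.1] [180.  -25.   -5.8] [ 0.7  0.4 -3.1] 23.7
1 8.6 0 -2.9 0 0 0; 1 9.4 0 -2.7 0 0 0; 1 9.6 0 -2 0 0 0; 1 9.7 0 -1.2 0 0 0; 1 9.7 0 -0.4 0 0 0; 1 9.8 0 0.3 0 0 0; 1 9.7 0 1.1 0 0 0; 1 9.6 0 1.9 0 0 0; 1 9.4 0 2.7 0 0 0; 1 9.2 0 3.4 0 0 0
1 7.8 0 3.6 0 0 0
```

```bash
python3 -m crank '1 8.6 0 -2.9 0 0 0; 1 9.4 0 -2.7 0 0 0; 1 9.6 0 -2 0 0 0; 1 9.7 0 -1.2 0 0 0; 1 9.7 0 -0.4 0 0 0'| sed -n '2,4p';python3 -m crank '1 9.8 0 0.3 0 0 0; 1 9.7 0 1.1 0 0 0; 1 9.6 0 1.9 0 0 0; 1 9.4 0 2.7 0 0 0; 1 9.2 0 3.4 0 0 0'| sed -n '2,4p';python3 -m crank '1 7.8 0 3.6 0 0 0; 1 0 0 0 0 0 0; 1 0 0 0 0 0 0'| sed -n '2,4p'; python3 -c "
from arc import *
print(tip(),arc(1.62))
f=grab_frame('scene');cv2.imwrite('pics/scene8.png',f);print([(n,round(d['p'],2),[round(float(v)) for v in d['point']]) for n in('cover','casting') for d in models.search_frame(n,'scene')])
f=grab_frame('top');cv2.imwrite('pics/top8.png',f);print([(n,round(d['p'],2),[round(float(v)) for v in d['point']]) for n in('cover','casting') for d in models.search_frame(n,'top')])"
```

```text
ee_pos: [546.9, -47.8, 121.1]
ee_rot: [180.0, -25.0, -5.8]
force: [-1.3, 0.5, -2.2]
ee_pos: [593.8, -52.6, 132.4]
ee_rot: [180.0, -25.0, -5.8]
force: [0.4, -0.0, -2.4]
ee_pos: [601.1, -53.3, 131.9]
ee_rot: [180.0, -24.9, -5.8]
force: [-0.3, -0.2, -1.3]
[ 72.9  -0.  215.8] (np.float64(73.50345191485249), np.float64(216.97530825818936))
[('cover', 0.93, [744, -132, 194]), ('casting', 0.86, [646, -67, 104])]
[]
```

The cover is open: the networks report it at (744,-132,194) and the bracket visible at (646,-67,104). Retreating and returning the bar to its old place on the bench.

```bash
python3 -c "
from arc import *
plan([((425,-35,135),(180,-25,-5.8),4),((395,117.1,60),(180,0,-2),6),((395,117.1,-12),(180,0,-2),3)],1)"
```

```text
t 21.3 [601.3 -53.4 132.4] [180.  -25.   -5.8] [ 0.2  0.7 -1.6] 23.7
1 -39.9 -0.1 -19.3 0 0 0; 1 -39.9 -0.1 -19.3 0 0 0; 1 -39.9 -0.1 -19.3 0 0 0; 1 -39.9 -0.1 -19.3 0 0 0; 1 -12.1 -24.7 8.1 0.1 -4.2 -0.6; 1 -11.2 -24.8 9.1 0.1 -4.2 -0.6; 1 -10.3 -24.9 9.9 0.1 -4.2 -0.6; 1 -9.2 -25 10.7 0.1 -4.2 -0.6; 1 -8.2 -25.1 11.4 0.1 -4.2 -0.6; 1 -7 -25.1 12 0.1 -4.2 -0.6
1 0 0 24 0 0 0; 1 0 0 24 0 0 0; 1 0 0 24 0 0 0
```

```bash
python3 -m crank '1 -39.9 0 -19.3 0 0 0; 1 -39.9 0 -19.3 0 0 0; 1 -39.9 0 -19.3 0 0 0; 1 -39.9 0 -19.3 0 0 0; 1 -12.1 -24.7 8.1 0.1 -4.2 -0.6; 1 -11.2 -24.8 9.1 0.1 -4.2 -0.6; 1 -10.3 -24.9 9.9 0.1 -4.2 -0.6; 1 -9.2 -25 10.7 0.1 -4.2 -0.6; 1 -8.2 -25.1 11.4 0.1 -4.2 -0.6; 1 -7 -25.1 12 0.1 -4.2 -0.6'| sed -n '2,4p'; python3 -m crank '1 0 0 24 0 0 0; 1 0 0 24 0 0 0; 1 0 0 24 0 0 0; 1 0 0 0 0 0 0'| sed -n '2,4p'; python3 -c "
from arc import *
plan([((395,117.1,-16),(180,0,-2),2)],1)"
```

```text
ee_pos: [395.8, 117.7, 59.6]
ee_rot: [179.8, 0.2, -2.2]
force: [0.7, 0.2, -1.0]
ee_pos: [394.1, 116.1, -13.4]
ee_rot: [179.8, 0.4, -2.2]
force: [-0.1, -0.2, -2.3]
t 23.1 [394.1 116.1 -13.4] [179.8   0.4  -2.2] [-0.1 -0.2 -2.3] 23.7
1 0.4 -0.5 1.3 0.1 0.2 -0.1; 1 0.4 -0.5 1.3 0.1 0.2 -0.1
```

```bash
python3 -m crank '1 0 0 2 0 0.3 0; 1 0 0 2 0 0 0; 1 0 0 0 0 0 0'| sed -n '2,4p'; python3 -m crank '1 0 0 1 0 0 0; 1 0 0 0 0 0 0'| sed -n '2,4p'
```

```text
ee_pos: [395.4, 116.4, -15.9]
ee_rot: [179.8, -0.2, -2.2]
force: [0.1, -0.2, -1.2]
ee_pos: [395.1, 116.3, -17.4]
ee_rot: [179.8, -0.1, -2.2]
force: [0.1, 0.0, -1.9]
```

```bash
python3 -m crank '1 0 0 1 0 0 0; 1 0 0 0.7 0 0 0; 1 0 0 0 0 0 0'| sed -n '2,4p'
```

```text
ee_pos: [395.2, 116.4, -18.6]
ee_rot: [179.8, -0.1, -2.2]
force: [-0.8, -0.7, 6.9]
```

Down, with contact at 6.9 N. Releasing, retracting, and planning the bracket approach with the fingers only half open to stay clear of the cardboard.

```bash
python3 -m crank '-0.1 0 0 -0.3 0 0 0; -0.1 0 0 0 0 0 0; -0.1 0 0 0 0 0 0; -0.1 0 0 0 0 0 0; -0.1 0 0 -25 0 0 0; -0.1 0 0 -30 0 0 0; -0.1 0 0 -30 0 0 0'; python3 - <<'E'
from h import *
plan([((450,40,180),(180,0,-5.8),4),((640,-57.3,180),(180,0,-5.8),5),((640,-57.3,90),(180,0,-5.8),3)],-.1)
E
```

```text
time_s: 24.92
ee_pos: [394.7, 116.6, 66.9]
ee_rot: [179.8, -0.1, -2.2]
force: [0.9, 0.9, 0.6]
gripper_width: 50.1
gripper_force: 0.0
t 24.9 [394.7 116.6  66.9] [ 1.798e+02 -1.000e-01 -2.200e+00] [0.9 0.9 0.6] 50.1
-0.1 14.6 18.7 -28.2 0 0 0.9; -0.1 14.9 18.4 -28.2 0 0 0.9; -0.1 15.1 18.2 -28.2 0 0 0.9; -0.1 15.4 17.9 -28.2 0 0 0.9; -0.1 39.8 15.5 0 0 0 0; -0.1 39.8 15.5 0 0 0 0; -0.1 39.8 15.5 0 0 0 0; -0.1 39.8 15.5 0 0 0 0; -0.1 39.8 15.5 0 0 0 0; -0.1 0 0 30 0 0 0
-0.1 0 0 30 0 0 0; -0.1 0 0 30 0 0 0
```

```bash
python3 -c "
from h import *
plan([((400,5,175),(180,0,-5.8),4),((640,-57.3,175),(180,0,-5.8),5)],-.1)"
```

```text
t 24.9 [394.7 116.6  66.9] [ 1.798e+02 -1.000e-01 -2.200e+00] [0.9 0.9 0.6] 50.1
-0.1 2.4 27.9 -26.9 0 0 0.9; -0.1 2.9 27.8 -26.9 0 0 0.9; -0.1 3.3 27.8 -27 0 0 0.9; -0.1 3.7 27.7 -27 0 0 0.9; -0.1 49 7.5 0 0 0 0; -0.1 49 7.5 0 0 0 0; -0.1 49 7.5 0 0 0 0; -0.1 49 7.5 0 0 0 0; -0.1 49 7.5 0 0 0 0
```

```bash
python3 -m crank '-0.1 2.4 27.9 -26.9 0 0 0.9; -0.1 2.9 27.8 -26.9 0 0 0.9; -0.1 3.3 27.8 -27 0 0 0.9; -0.1 3.7 27.7 -27 0 0 0.9; -0.1 49 7.5 0 0 0 0; -0.1 49 7.5 0 0 0 0; -0.1 49 7.5 0 0 0 0; -0.1 49 7.5 0 0 0 0; -0.1 49 7.5 0 0 0 0; -0.1 0 0 0 0 0 0'; python3 - <<'E'
from h import *
f=grab_frame("scene");cv2.imwrite("pics/scene9.png",f)
print([(n,round(d['p'],2),[round(float(v)) for v in d['point']]) for n in('cover','casting','pry_bar','tray') for d in models.search_frame(n,'scene')][:8])
plan([((640,-57.3,90),(180,0,-5.8),3)],-.1)
cv2.imwrite("pics/v9.png",cv2.resize(f[130:310,240:440],(660,594),interpolation=cv2.INTER_CUBIC))
p=env.state()["ee_pos"];print((proj("scene",[p+[0,0,25],[640,-57.3,106]])-[240,130])*3.3)
E
```

```text
time_s: 26.18
ee_pos: [642.4, -57.7, 173.0]
ee_rot: [179.8, -0.1, -5.8]
force: [-2.2, -0.1, -0.0]
gripper_width: 50.0
gripper_force: 0.0
[('cover', 0.94, [744, -131, 189]), ('cover', 0.36, [512, 214, 27]), ('casting', 0.75, [647, -67, 103]), ('pry_bar', 0.73, [420, 107, 9]), ('tray', 0.92, [431, -268, 2]), ('tray', 0.54, [756, 157, 12])]
t 26.4 [638.9 -56.5 175.2] [ 1.798e+02 -1.000e-01 -5.800e+00] [0.4 0.1 0.2] 50.1
-0.1 0.4 0.1 28.4 0.1 0 0; -0.1 0.4 0.2 28.4 0.1 0 0; -0.1 0.4 0.2 28.4 0.1 0 0
[[325.75512738 197.96663726]
 [324.91595178 339.6978683 ]]
```

View pics/v9.png

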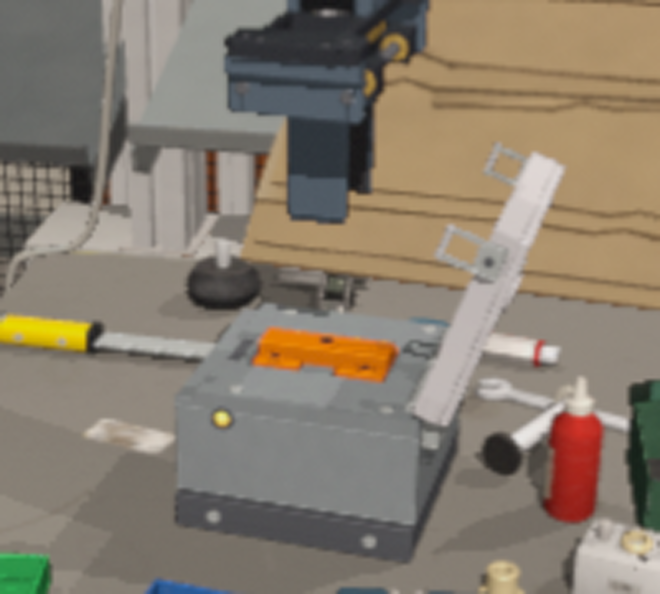

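The picture shows the cover standing wide open at (490,290), the orange bracket in its cavity at (326,352), the bar back on the bench, and the gripper centred above. Going down with a narrower opening to feel the pads' tops.

```bash
python3 -m crank '0.15 0.4 0 28.4 0 0 0; 0.15 0.4 0 28.4 0 0 0; 0.15 0.4 0 28.4 0 0 0; 0.15 0 0 6 0 0 0; 0.15 0 0 4 0 0 0; 0.15 0 0 0 0 0 0'| sed -n '2,5p'; python3 -m crank '0.15 0 0 2 0 0 0; 0.15 0 0 0 0 0 0'| sed -n '2,5p'; python3 -m crank '0.15 0 0 1.5 0 0 0; 0.15 0 0 0 0 0 0'| sed -n '2,5p'
```

```text
ee_pos: [641.9, -57.3, 80.8]
ee_rot: [179.8, -0.2, -5.8]
force: [0.5, 0.2, -0.3]
gripper_width: 38.6
ee_pos: [641.7, -57.3, 78.1]
ee_rot: [179.8, -0.1, -5.8]
force: [-0.5, 0.1, -0.3]
gripper_width: 38.6
ee_pos: [641.4, -57.3, 76.1]
ee_rot: [179.8, -0.1, -5.8]
force: [0.7, -0.2, -0.4]
gripper_width: 38.9
```

```bash
python3 -m crank '0.15 0 0 1.2 0 0 0; 0.15 0 0 0 0 0 0'| sed -n '2p;4p'; python3 -m crank '0.15 0 0 1.2 0 0 0; 0.15 0 0 0 0 0 0'| sed -n '2p;4p'
```

```text
ee_pos: [641.4, -57.3, 74.8]
force: [-0.6, -0.4, 0.3]
ee_pos: [641.6, -57.3, 74.2]
force: [-0.6, 0.3, 2.9]
```

Contact at z_r 74.3, as expected. Raising 1.5 mm and gripping.

```bash
python3 -m crank '0.15 0 0 -1.5 0 0 0; 1 0 0 0 0 0 0; 1 0 0 0 0 0 0; 1 0 0 0 0 0 0; 1 0 0 0 0 0 0; 1 0 0 0 0 0 0' 35; python3 -m crank '1 0 0 -3 0 0 0; 1 0 0 -6 0 0 0; 1 0 0 -10 0 0 0; 1 0 0 -10 0 0 0; 1 0 0 0 0 0 0'; python3 - <<'E'
from h import *
grab_frame("scene");print([(n,round(d['p'],2),[round(float(v)) for v in d['point']]) for n in('casting',) for d in models.search_frame(n,'scene')][:8])
E
```

```text
time_s: 28.92
ee_pos: [641.3, -57.3, 75.1]
ee_rot: [179.8, -0.1, -5.8]
force: [-0.8, 0.3, -1.2]
gripper_width: 23.8
gripper_force: 35.0
time_s: 29.55
ee_pos: [642.3, -57.3, 105.8]
ee_rot: [179.8, -0.3, -5.8]
force: [-0.7, -0.9, -0.8]
gripper_width: 23.6
gripper_force: 35.0
[('casting', 0.72, [656, -66, 129])]
```

```bash
python3 -c "
from h import *
plan([((640,-58,150),(180,0,-5.8),2),((432,-264,120),(180,0,6.5),8),((432,-264,15),(180,0,6.5),4)],1)"
```

```text
t 29.6 [641.4 -57.2 104.5] [ 1.798e+02 -1.000e-01 -5.800e+00] [ 0.9 -0.1 -2. ] 23.6
1 -0.6 0.5 -22.8 0.1 -0.1 0; 1 -0.6 0.5 -22.8 0.1 -0.1 0; 1 -23.3 28.2 3.8 0 0 -1.5; 1 -24 27.6 3.8 0 0 -1.5; 1 -24.7 27 3.8 0 0 -1.5; 1 -25.5 26.3 3.8 0 0 -1.5; 1 -26.2 25.6 3.8 0 0 -1.5; 1 -26.8 24.9 3.8 0 0 -1.5; 1 -27.5 24.2 3.8 0 0 -1.5; 1 -28.1 23.4 3.8 0 0 -1.5
1 0 0 26.3 0 0 0; 1 0 0 26.3 0 0 0; 1 0 0 26.3 0 0 0; 1 0 0 26.3 0 0 0
```

```bash
python3 -m crank '1 -0.6 0.5 -22.8 0.1 0 0; 1 -0.6 0.5 -22.8 0.1 0 0; 1 -23.3 28.2 3.8 0 0 -1.5; 1 -24 27.6 3.8 0 0 -1.5; 1 -24.7 27 3.8 0 0 -1.5; 1 -25.5 26.3 3.8 0 0 -1.5; 1 -26.2 25.6 3.8 0 0 -1.5; 1 -26.8 24.9 3.8 0 0 -1.5; 1 -27.5 24.2 3.8 0 0 -1.5; 1 -28.1 23.4 3.8 0 0 -1.5'; python3 -m crank '1 0 0 25 0 0 0; 1 0 0 25 0 0 0; 1 0 0 15 0 0 0; 1 0 0 0 0 0 0';  python3 - <<'E'
from h import *
f=grab_frame("scene");cv2.imwrite("pics/scene10.png",f);print([(n,round(d['p'],2),[round(float(v)) for v in d['point']]) for n in('casting','tray') for d in models.search_frame(n,'scene')][:8])
hsv=cv2.cvtColor(f,cv2.COLOR_BGR2HSV);m=cv2.inRange(hsv,(5,180,120),(16,255,255));n,l,st,ce=cv2.connectedComponentsWithStats(m);print([(st[i].tolist(),ce[i].round(1)) for i in range(1,n) if st[i,4]>40])
plan([((432,-264,5),(180,0,6.5),3)],1)
p=env.state()["ee_pos"];print(proj("scene",[p+[0,0,20],p+[0,0,20]+[40,5,0],p+[0,0,20]-[40,5,0]]))
E
```

```text
time_s: 30.9
ee_pos: [430.5, -264.2, 118.7]
ee_rot: [-180.0, -0.1, 6.3]
force: [0.1, -0.2, -1.4]
gripper_width: 23.4
gripper_force: 35.0
time_s: 31.4
ee_pos: [431.1, -263.0, 53.1]
ee_rot: [-179.9, 0.0, 6.2]
force: [-0.2, 1.0, -1.5]
gripper_width: 23.8
gripper_force: 35.0
[('casting', 0.74, [452, -274, 78]), ('tray', 0.9, [430, -268, 1])]
[([0, 0, 25, 17, 155], array([9.6, 6. ])), ([64, 57, 36, 15, 344], array([81.6, 64.1])), ([0, 58, 42, 65, 1278], array([17., 84.])), ([181, 278, 50, 21, 604], array([207.4, 288.7]))]
t 31.6 [ 432.5 -263.9   54.9] [179.9  -0.2   6.2] [-0.3  0.3 -0.9] 23.6
1 -0.2 0 16.6 0 -0.1 -0.1; 1 -0.2 0 16.6 0 -0.1 -0.1; 1 -0.2 0 16.6 0 -0.1 -0.1
[[206.74465992 285.54329482]
 [228.31583763 286.52685302]
 [185.42292531 284.55581834]]
```

```bash
python3 -m crank '1 0 0 16.5 0 0 0; 1 0 0 16.5 0 0 0; 1 0 0 16.5 0 0 0; 1 0 0 4 0 0 0; 1 0 0 2 0 0 0; 1 0 0 0 0 0 0' | sed -n '2,4p'; python3 -m crank '1 0 0 1.5 0 0 0; 1 0 0 0 0 0 0'| sed -n '2p;4p'; python3 -m crank '1 0 0 1.2 0 0 0; 1 0 0 0 0 0 0'| sed -n '2p;4p'
```

```text
ee_pos: [432.4, -263.8, -0.8]
ee_rot: [179.9, -0.2, 6.2]
force: [-0.4, -0.1, -1.0]
ee_pos: [431.9, -263.6, -2.7]
force: [-0.8, -1.0, -1.1]
ee_pos: [431.8, -263.5, -4.2]
force: [0.3, 0.0, -1.4]
```

```bash
python3 -m crank '1 0 0 1 0 0 0; 1 0 0 0 0 0 0'| sed -n '2p;4p'; python3 -m crank '1 0 0 0.5 0 0 0; 1 0 0 0 0 0 0'| sed -n '2p;4p'
```

```text
ee_pos: [431.9, -263.6, -4.9]
force: [-0.0, 0.9, 1.1]
ee_pos: [431.9, -263.6, -5.0]
force: [-1.1, 1.2, 5.9]
```

Seated on the tray floor. Releasing to a partial opening and retreating up.

```bash
python3 -m crank '0 0 0 -0.5 0 0 0; 0 0 0 0 0 0 0; 0 0 0 0 0 0 0; 0 0 0 -10 0 0 0; 0 0 0 -30 0 0 0; 0 0 0 -50 0 0 0; 0 0 0 -50 0 0 0; 0 -40 20 -30 0 0 0; 0 -40 20 0 0 0 0; 0 0 0 0 0 0 0'; python3 - <<'E'
from h import *
for c in("scene","top"):
    f=grab_frame(c);cv2.imwrite(f"pics/{c}11.png",f);print(c,[(n,round(d['p'],2),[round(float(v)) for v in d['point']]) for n in('casting','tray','pry_bar','cover','wrench','plug_gauge','glide') for d in models.search_frame(n,c)[:1]])
    if c=="scene":
        hsv=cv2.cvtColor(f,cv2.COLOR_BGR2HSV);m=cv2.inRange(hsv,(5,180,120),(16,255,255));m[:250]=0;n,l,st,ce=cv2.connectedComponentsWithStats(m);print([(st[i].tolist(),ce[i].round(1)) for i in range(1,n) if st[i,4]>40])
        w=lambda x,y,z:[432+x*np.cos(.11)-y*np.sin(.11),-264+x*np.sin(.11)+y*np.cos(.11),z]
        print(proj("scene",[w(-42,0,16),w(42,0,16),w(0,0,26),w(0,-23,4)]).round(1).tolist())
print(env.state()["force"])
E
```

```text
time_s: 34.55
ee_pos: [354.6, -312.9, 165.8]
ee_rot: [179.9, -0.1, 6.0]
force: [0.5, 0.0, -0.1]
gripper_width: 45.7
gripper_force: 0.0
scene [('casting', 0.68, [442, -274, 20]), ('tray', 0.92, [435, -277, 4]), ('pry_bar', 0.85, [423, 109, 10]), ('cover', 0.73, [744, -132, 190]), ('glide', 0.61, [512, 211, 28])]
[([185, 305, 49, 21, 776], array([208.8, 314.2])), ([0, 346, 15, 7, 52], array([  5.5, 348.3]))]
[[188.2, 311.2], [231.5, 313.8], [209.1, 308.0], [206.7, 324.9]]
top [('casting', 0.85, [423, -258, 25]), ('tray', 0.78, [410, -274, 3]), ('pry_bar', 0.58, [420, 111, 18]), ('cover', 0.56, [748, -41, 178]), ('wrench', 0.35, [735, -24, 135]), ('plug_gauge', 0.69, [426, -261, 20]), ('glide', 0.88, [497, 232, 29])]
[-0.10618068  0.06232763  0.41583037]
```

The orange blob, columns 185–234 and rows 305–326, matches the projection of the bracket lying flat in the tray. The cover is open, and the bar and glide are where they should be. Handing in.

```bash
python3 -c "
from workcell import env
print(env.job_done())"
```

```text
the job is handed in; nothing more can be done
None
```

I levered the cover up and swung it fully open, laid the pry bar back in its original place on the bench, set the bracket flat and same way up in the green tray, and handed the job in at about 35 s; it gave no verdict.

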